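# Slack off the wire take-up reel

## Task

The empty take-up reel on the bench is to be let right back for its next wire. Lift the holding pawl off the ratchet wheel and throw it over so that it stays up by itself, turn the crank backwards (over the top, towards the pawl's side) until its arm bears firmly but gently on the stop pin, never forcing the stop or the pawl, then put the pawl back down into the teeth and let go. Leave the things around the reel where they are.

Things in the scene. Friction and masses are not known exactly. Their poses are not given: they have to be found in the camera images.
- reel: take-up reel's fixed frame, grey base plate x -65 to 110, y -35 to 80 mm, 8 mm thick. Origin on the bench under the wheel's centre; x towards the pawl's pivot (away from the robot, give or take the yaw), y along the axle towards the drum (crank on the -y side), z up. Axle along y at z = 80 mm. Cheek plates at y = -17 mm (to z = 107 mm) and y = 67 mm (to z = 92 mm).
- wheel: ratchet wheel of 12 saw teeth (radius 33 to 40 mm, 10 mm wide, reel y = 0) with empty drum (radius 34 mm, y 11 to 59 mm) and crank arm (12 mm wide, 6 mm thick, y = -33 mm). Origin on the axle; its z lies along the crank arm. Hub friction 0.2 N m (4 N at the handle) keeps it where it is left; no spring. With the pawl down it goes back at most one tooth (0.52 rad).
- wheel_turn (a joint): angle of the crank, rad; 0 = handle straight above the axle, growing (backwards) as it goes over the top towards reel +x. Limits -1.3 to 1.1; starts at -1.1 to -0.4. The crank arm meets the stop, a rigid 8 mm steel pin clamped on the cheek plate 32 mm from the axle, anywhere from 0.55 to 0.90: where is not reported, it must be felt (over 20 N on it is forcing).
- crank_handle: wooden crank handle, a roller that spins freely on its pin: 16 mm thick, 44 mm long, lying along reel y. Origin at its middle, 50 mm from the axle and at reel y = -62 mm; at crank angle a its middle is at reel x = 50 sin(a) mm, z = 80 + 50 cos(a) mm.
- pawl: steel holding pawl, a bar 60 mm long from its pivot to the nose that rests in the teeth, 9 mm wide, with a stalk and ball on top. Origin on its pivot, which lies along reel y at reel (74.5, 0, 89) mm.
- pawl_lift (a joint): angle of the pawl, rad: 0 with the nose at the root of a tooth, up to 0.13 on a tooth's flank, growing as it is lifted; past about 1.0 it falls over by its own weight (0.12 kg) to its rest at 1.7 on the far side, clear of the wheel.
- pawl_ball (a point): centre of the pawl's steel ball, 16 mm thick, on a 6 mm stalk. At pawl angle 0 it is 36.6 mm before (reel -x) and 43.7 mm above the pivot, that is 57 mm from it, and it circles the pivot as the pawl is lifted.
- flat_pliers: black-handled flat-nose pliers 134 x 41 x 13 mm lying beside the drum; loose bystander
- paste_pot: round pot with a tan lid, 65 mm across, 29 mm high, on the crank's side; loose bystander
- film_can: black canister 34 mm across, 48 mm high, near the drum; loose bystander

How it is judged:
By the outcome, as a careful person would: the job done as asked, in the order asked, and still so for the second after the job is handed in, with the robot touching nothing.
It also fails if it takes over 72 s, if anything falls off the work surface, if the arm or the gripper's body presses on something with over 40 N, if the wrist force passes 120 N, or if a joint passes its speed limit or range.

## Robot

A 6-joint arm with a two-finger parallel gripper is mounted at the origin on a cart in front of the work surface, level with it; the furniture and walls round the work are solid. World frame = base frame: x ahead of the robot, y to its left, z up, the work surface at z = 0. Lengths are in m, angles in rad, forces in N, time in s.
With the tool pointing down it reaches from about 0.325 to 0.775 m from the base axis. Payload 5.5 kg.
Tool frame: the origin (TCP) lies between the finger pads; the fingertips stand 8 mm ahead of it and the grasp point (between the pads) lies 11 mm behind it (manip.tcp_to_tips is the distance from the TCP to the fingertips, in m); z points along the fingers, y is the line along which they close (so a half turn about z gives the same grasp; the last joint's range is limited). The gripper opens to 88 mm and grips with 3 to 60 N. Pads are 20 mm wide; open, the fingers measure 115 mm over their backs; the gripper's body (75 mm by 178 mm) begins 61 mm behind the grasp point.
Start: joints at [1.136, 0.091, 1.231, -0, 1.82, -0.057], TCP at [0.221, 0.558, 0.231] pointing down, gripper open.
Joint ranges: [-2.87, 2.87], [-0.86, 2.18], [0.17, 2.46], [-1.51, 4.65], [0.06, 2.69], [-2.65, 2.65]. Speed limits (rad/s): [2.57, 2.57, 3.01, 3.14, 3.14, 3.14].

## Interface

Orientations are given as a unit quaternion [w, x, y, z].
In Python, from bench import manip gives the robot as it stands. Calls block until the motion is done:
- manip.move_to(position, orientation): joint-space move of the TCP to a pose.
- manip.move_l(position, speed=0.15, orientation=None): straight line of the TCP; orientation=None keeps the orientation; speed is the mean speed in m/s.
- manip.movej(angles): joint-space move.
- manip.gripper_open() and manip.close(): open the fingers fully, or close them until they stop; the grip force is fixed at half the most.
- manip.hold(seconds).
- manip.inverse_kinematics(position, orientation): joint angles nearest the present ones, or None.
- manip.state(): the state.
- manip.get_image(name): name is "side" or "top"; returns a dict with "frame" (480x640x3 uint8, blue, green, red), "depth" (480x640 float32, m along the optical axis (not along the pixel's ray), 0 where there is no reading), "camera_matrix" (3x3 intrinsics, pixels), "k1" (the pictures are not rectified: a ray, as slopes to the right and down, at radius r is drawn at 1 + k1 r^2 times it, then the intrinsics apply), "view" (4x4, takes a point from world to camera coordinates). Camera axes: x right, y up, looking along -z (the intrinsics and any distortion apply to the point x, -y, -z); pixel columns grow to the right and rows downward; lengths in m; the calibration is good to about 2 mm. A picture is of the moment at which its call begins.
A pose or a line that the arm cannot do raises manip.IKError and nothing moves.
- manip.job_done(): hands the job in; it is judged then, once.
The state is a dict: "time": time; "joint_pos": joint angles; "dq": joint speeds; "joint_torque": joint torques, N m; "ee_pos": TCP position; "ee_rot": TCP orientation; "ft_force": force on the tool from outside, world axes, zero at the start; "moment": the same for the moment, N m; "finger_gap": finger opening in m; "finger_force": force on a finger pad.
Only numpy, scipy, OpenCV 4.12 (cv2) and the standard library are available. Lean on these libraries where they do the work, as an engineer would, in place of code of your own. Each camera call takes 0.05 s, during which the arm holds its last target. There are 200 camera calls.

## Working session

There is one attempt and no reset: what is moved stays moved. The work goes in short steps, each a Python script; the robot and the scene stay as the last script left them, time stands still between calls to the robot, and variables do not carry over. Pictures are saved under pics/ and viewed, at most 10 in all, crops included, and the job is handed in when it is done.

```bash
ls; mkdir -p pics
python3 - <<'E'
from bench import manip
import cv2,numpy as np
for n in("side","top"):
    d=manip.get_image(n); cv2.imwrite(f"pics/{n}0.png",d["frame"]); np.savez(f"pics/{n}0.npz",**d)
    print(n,d["camera_matrix"],d["k1"],np.round(d["view"],4).tolist())
print(manip.state())
E
```

```text
bench.py
pics
side [[504.18008968   0.         330.4357596 ]
 [  0.         504.18008968 238.32614263]
 [  0.           0.           1.        ]] -0.04793437259933703 [[-0.9998, -0.0038, 0.0202, 0.563], [0.0199, -0.4129, 0.9106, -0.1049], [0.0048, 0.9108, 0.4129, -0.9556], [0.0, 0.0, 0.0, 1.0]]
top [[576.94589468   0.         333.97803401]
 [  0.         576.94589468 239.26923914]
 [  0.           0.           1.        ]] -0.04393681295709613 [[-0.0208, -0.9994, 0.0264, -0.0125], [0.9931, -0.0176, 0.1158, -0.5439], [-0.1153, 0.0287, 0.9929, -1.0176], [0.0, 0.0, 0.0, 1.0]]
{'time': 0.1, 'joint_pos': array([ 1.13630139e+00,  9.17760877e-02,  1.23175551e+00, -8.41315405e-06,
        1.81977749e+00, -5.67204487e-02]), 'dq': array([ 0.00048609, -0.00257021, -0.00253841,  0.00015471, -0.00069694,
        0.00111884]), 'joint_torque': array([ 2.32516089e-03, -4.47853267e+01, -4.07574534e+01,  6.99518435e-02,
        2.83816882e-02, -1.43475345e-04]), 'ee_pos': array([0.22122457, 0.55746506, 0.22963003]), 'ee_rot': array([-2.04716182e-04,  1.87766991e-01,  9.82213226e-01, -8.33451900e-04]), 'ft_force': array([-0.55316929,  0.77063747, -0.65176   ]), 'moment': array([0.00477788, 0.01181117, 0.03820445]), 'finger_force': 0.0, 'finger_gap': 0.08738923781212675}
```

View pics/side0.png

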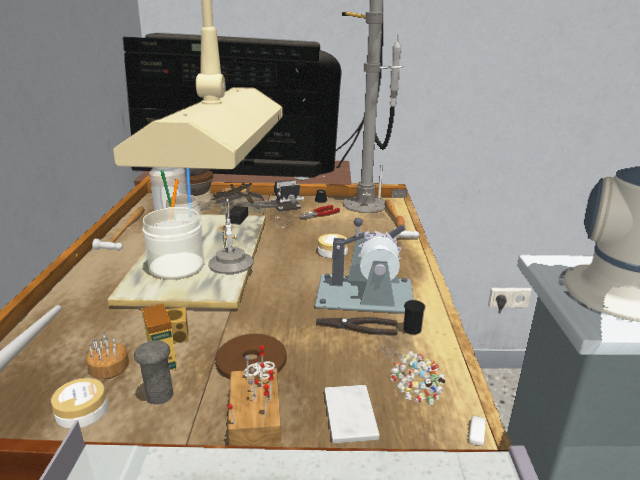

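View pics/top0.png

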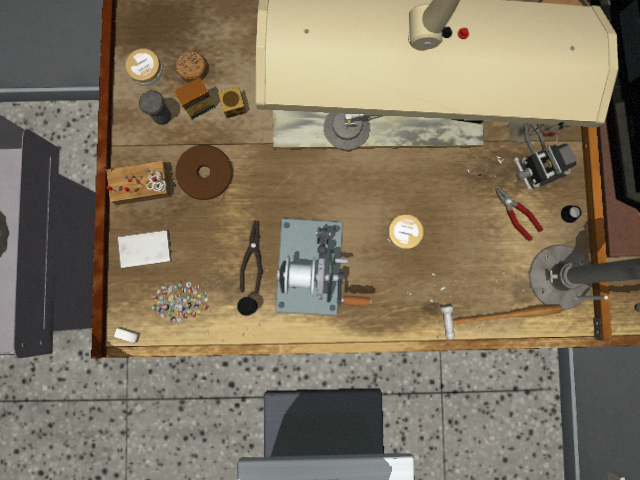

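The reel is at about (310,265) in top and (365,270) in side. The orange handle is at (355,300) in top and the pawl ball at (358,222) in side. I'll enlarge both.

Run:
```python
import cv2,numpy as np
t=cv2.imread("pics/top0.png")[205:325,265:385]; s=cv2.imread("pics/side0.png")[195:315,310:430]
f=lambda i:cv2.resize(i,(600,600),interpolation=cv2.INTER_CUBIC)
cv2.imwrite("pics/tc.png",f(t)); cv2.imwrite("pics/sc.png",f(s))
```

```text
(no output)
```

View pics/tc.png

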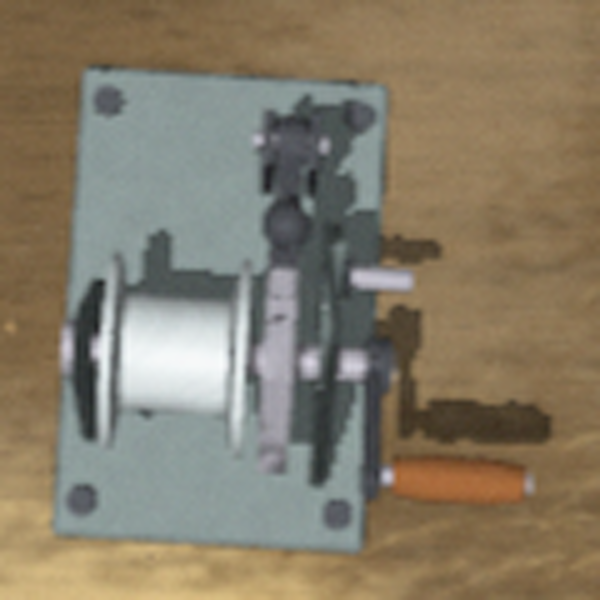

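View pics/sc.png

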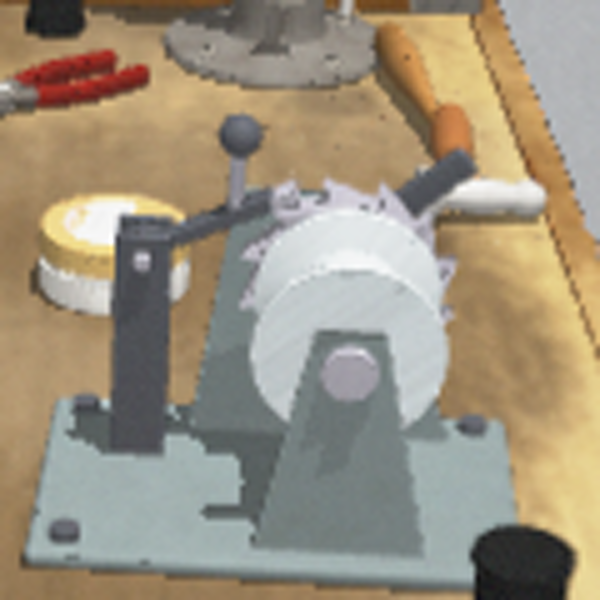

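Top crop (5x): plate corners (85,67), (388,87), (362,550), (55,533). The ball is at (285,222) and the handle runs (387,479)–(527,484). The stop pin is at (380,280). Side crop: ball (241,135), plate corners (25,565), (60,398), (503,420), handle's far end about (451,112).

```bash
cat > geo.py <<'E'
import numpy as np,cv2
from scipy.optimize import least_squares
def proj(d,P):
    c=np.c_[P,np.ones(len(P))]@d["view"].T; x,y=c[:,0]/-c[:,2],-c[:,1]/-c[:,2]
    r=1+float(d["k1"])*(x*x+y*y);K=d["camera_matrix"]
    return np.c_[K[0,0]*x*r+K[0,2],K[1,1]*y*r+K[1,2]]
def R(yaw): c,s=np.cos(yaw),np.sin(yaw); return np.array([[c,-s,0],[s,c,0],[0,0,1]])
def ball(p): b=np.array([-.0366,.0437]);c,s=np.cos(p),np.sin(p)
# lifting: clockwise from -x over the top toward +x
def ball(p):
    c,s=np.cos(p),np.sin(p);x,z=-.0366,.0437
    return np.array([.0745+c*x+s*z,0,.089-s*x+c*z])
def handle(a,y=-.062): return np.array([.05*np.sin(a),y,.08+.05*np.cos(a)])
E
python3 - <<'E'
from geo import *
T=np.load("pics/top0.npz");S=np.load("pics/side0.npz")
tc=lambda *p:np.array(p)/5-.4+[265,205]; sc=lambda *p:np.array(p)/5-.4+[310,195]
cor=np.array([[.11,.08,.008],[.11,-.035,.008],[-.065,-.035,.008],[-.065,.08,.008]])
tp=tc((85,67),(388,87),(362,550),(55,533),(285,222),(387,479),(527,484))
sp=sc((25,565),(60,398),(503,420),(241,135),(451,112))
def res(v):
    x,y,yaw,a,p,z=v[:6]; r=R(yaw);o=np.array([x,y,z])
    A=np.vstack([cor,ball(p),handle(a,-.04),handle(a,-.084)])@r.T+o
    B=np.vstack([cor[:3],ball(p),handle(a,-.084)])@r.T+o
    return np.r_[(proj(T,A)-tp).ravel(),(proj(S,B)+v[6:8]-sp).ravel(),v[6:8]/2,(p-.06)/.05, z/.001]
s=least_squares(res,[.5,.03,0,-.6,0.05,0,0,0],loss="soft_l1")
print(s.x.round(4)); print(res(s.x).round(1))
# ball triangulated alone
def tri(t,u): 
    return least_squares(lambda q:np.r_[(proj(T,q[None])-t)[0],(proj(S,q[None])+s.x[6:8]-u)[0]],[.5,0,.1]).x
r=R(s.x[2]);o=np.array([s.x[0],s.x[1],0])
for nm,q in(("ball",tri(tp[4],sp[3])),("handle end",tri(tp[6],sp[4]))): print(nm,q,(q-o)@r)
t=proj(T,(ball(s.x[4])@r.T+o)[None])[0].astype(int);print(T["depth"][t[1],t[0]],(T["view"]@np.r_[ball(s.x[4])@r.T+o,1])[2])
for nm,P in(("b",ball(0)),("h",handle(s.x[3]))): print(nm,P@r.T+o)
E
cat >> geo.py <<'E'
O=np.array([.4731,.0032,0]);YAW=-.0764;RR=R(YAW);A0=-.843
def W(p): return RR@np.asarray(p)+O
def quat(dirn): # tool down, closing axis along reel-frame angle dirn
    f=(YAW+dirn+np.pi/2)/2; return np.array([0,np.cos(f),np.sin(f),0])
QX,QY=quat(0),quat(np.pi/2)
def loc(F): return RR.T@np.asarray(F)
E
python3 - <<'E'
from geo import *
from bench import manip
T=np.load("pics/top0.npz");K=T["camera_matrix"]
v,u=np.mgrid[0:480:4,0:640:4];d=T["depth"][v,u];x=(u-K[0,2])/K[0,0]*d;y=-(v-K[1,2])/K[1,1]*d
P=np.c_[x.ravel(),y.ravel(),-d.ravel(),np.ones(d.size)]@np.linalg.inv(T["view"]).T
m=(P[:,2]>.15)&(d.ravel()>0)&(P[:,0]>.2)
print(P[m][:,:3].min(0),P[m][:,:3].max(0)); 
n=m&(abs(P[:,1])<.25);print(P[n][:,:3].min(0) if n.any() else None)
print(W(ball(.1)))
for nm,q,ps in(("QY",QY,[ball(.1)+[0,0,.08],ball(.1),ball(1.5)]),("QY-",quat(-np.pi/2),[ball(.1)]),("QX",QX,[handle(-.84),handle(.9)])):
    for p in ps:
        j=manip.inverse_kinematics(W(p),q);print(nm,None if j is None else np.round(j,2))
E
```

```text
[ 0.41093982 -0.53666722  0.15008514] [0.933552   0.09087497 0.43868979]
[ 0.69441868 -0.24965593  0.24252728]
[ 5.15421752e-01 -3.96875824e-05  1.36135585e-01]
QY [-0.07 -0.14  1.48 -0.    1.8  -1.56]
QY [-0.07 -0.14  1.62 -0.    1.66 -1.56]
QY [-0.07  0.06  1.44 -0.    1.64 -1.56]
QY- [-0.07 -0.14  1.62 -0.    1.66  1.58]
QX [-0.21 -0.36  1.85 -0.    1.65 -0.13]
QX [-0.19 -0.14  1.67 -0.    1.61 -0.11]
```

Run:
```python
from geo import *
from bench import manip
up=[0,0,-.003]
manip.move_to(W(ball(.1)+[0,0,.08]),QY)
manip.hold(.2);s=manip.state();f0=s["ft_force"];print(s["time"],s["ee_pos"]-W(ball(.1)+[0,0,.08]),f0)
manip.move_l(W(ball(.1)+up),speed=.08);s=manip.state();print(s["time"],s["ee_pos"]-W(ball(.1)+up),s["ft_force"]-f0)
for n in("side","top"):
    d=manip.get_image(n); 
    c=d["frame"]; c=c[190:310,310:430] if n=="side" else c[205:325,265:385]
    cv2.imwrite(f"pics/{n}1.png",cv2.resize(c,(400,400),interpolation=2))
a=[cv2.imread(f"pics/{n}1.png") for n in("side","top")];cv2.imwrite("pics/b1.png",np.hstack(a))
np.save("f0.npy",f0)
```

```text
2.55 [ 4.19584531e-05  5.54767198e-04 -2.57559352e-05] [ 0.58808296 -0.39192524 -0.0289946 ]
3.7333 [ 3.68818824e-04 -2.52875867e-05  7.86654582e-04] [-0.81288968 -0.7513364   0.17209427]
```

View pics/b1.png

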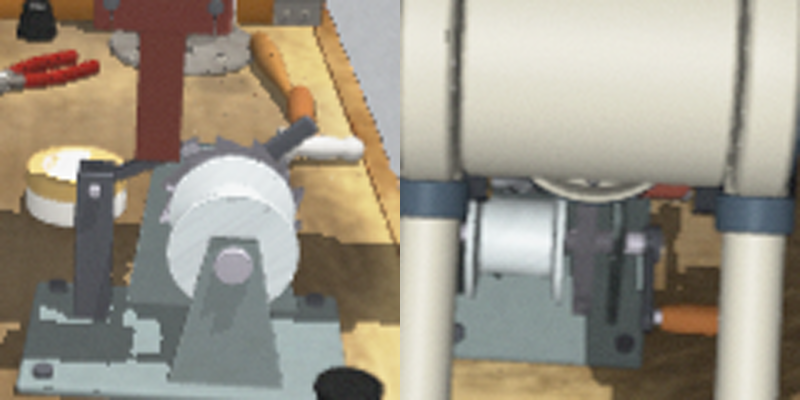

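The near finger (about (160,90) in the left half) hides the ball, so the fingers straddle it as intended. Next I'll grip, null the side force and swing the pawl over.

Run:
```python
from geo import *
from bench import manip
f0=np.load("f0.npy");up=np.array([0,0,-.003])
manip.close();s=manip.state();F=loc(s["ft_force"]-f0);print(s["time"],s["finger_gap"],s["finger_force"],F)
if not .012<s["finger_gap"]<.02: raise SystemExit
off=np.zeros(3)
for p in np.arange(.2,1.56,.15):
    manip.move_l(W(ball(p)+up+off),speed=.06)
    s=manip.state();F=loc(s["ft_force"]-f0);print(round(p,2),round(s["time"],1),F.round(1),round(s["finger_gap"],4))
    if np.linalg.norm(F)>20: break
```

```text
4.975 0.014089091069128477 29.999943673610687 [-0.48790443  6.1731668   0.57898616]
0.2 5.2 [-3.   6.2  0.3] 0.0141
0.35 5.5 [-1.7  5.1 -0.9] 0.0139
0.5 5.8 [-2.1  4.5 -0. ] 0.0142
0.65 6.1 [-1.9  6.3  0.6] 0.0143
0.8 6.4 [-1.7  6.   1.9] 0.014
0.95 6.7 [-1.5  5.8  1.8] 0.0137
1.1 7.0 [-0.8  5.5  3.6] 0.0143
1.25 7.3 [0.4 5.6 4.8] 0.0144
1.4 7.6 [1.7 5.6 4.8] 0.0144
1.55 7.8 [2.4 5.3 4.9] 0.0139
```

Run:
```python
from geo import *
from bench import manip
manip.gripper_open()
manip.move_l(W(ball(1.55)+[0,0,.08]),speed=.15)
# crank side stand-off, clear above
h=handle(A0); q=np.array([h[0]-.055,-.068,.21])
manip.move_to(W(q),QX); manip.close()
s=manip.state();print(s["time"],s["finger_gap"],s["ee_pos"]-W(q))
for n in("side","top"):
    d=manip.get_image(n); np.savez(f"pics/{n}2.npz",**d)
    c=d["frame"]; c=c[190:310,310:430] if n=="side" else c[205:325,265:385]
    cv2.imwrite(f"pics/{n}2.png",cv2.resize(c,(400,400),interpolation=2))
a=[cv2.imread(f"pics/{n}2.png") for n in("side","top")];cv2.imwrite("pics/b2.png",np.hstack(a))
```

```text
12.35 0.0001295066849622431 [-8.54275933e-06 -2.54122959e-06 -3.83237038e-05]
```

View pics/b2.png

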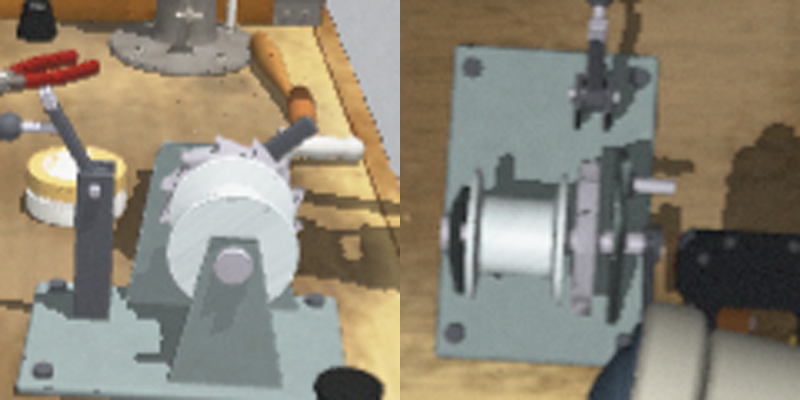

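The pawl is thrown over and stays up; its ball is at (10,125) in the left half. Next I'll push the crank back by feel.

```bash
cat > push.py <<'E'
from geo import *
from bench import manip
z=.108;x=handle(A0)[0]-.055
manip.move_l(W([x,-.068,z]),speed=.15);manip.hold(.3)
def force(n=4):
    f=[]
    for _ in range(n): manip.hold(.02); f.append(loc(manip.state()["ft_force"]))
    return np.mean(f,0)
f0=force(8);np.save("f1.npy",f0);print("tare",f0.round(2))
off=.0215;log=[]
while x<.042-off:
    xh=x+off; fine=xh>.021
    x+=.0005 if fine else .003
    manip.move_l(W([x,-.068,z]),speed=.02 if fine else .06)
    F=force(2 if fine else 1)-f0; a=np.arcsin(np.clip((x+off)/.05,-1,1))
    tq=-F[0]*.05*np.cos(a); st=(tq-.2)/.032
    log.append((x+off,a,*F,st))
    if np.linalg.norm(F)>18 or (x+off>.018 and st>4): break
s=manip.state();print(s["time"]);print(np.array(log)[::3][:12].round(3));print(np.array(log)[-14:].round(3))
E
python3 push.py
```

```text
tare [-0.22  0.16  0.06]
33.3167
[[-6.800e-02 -1.571e+00  3.950e-01 -2.560e-01 -3.460e-01 -6.250e+00]
 [-5.900e-02 -1.571e+00  5.500e-02  8.500e-02  2.750e-01 -6.250e+00]
 [-5.000e-02 -1.489e+00 -3.900e-02  6.620e-01  6.970e-01 -6.245e+00]
 [-4.100e-02 -9.560e-01 -2.980e-01  2.300e-01  3.570e-01 -5.981e+00]
 [-3.200e-02 -6.900e-01 -2.010e-01 -5.140e-01  7.960e-01 -6.008e+00]
 [-2.300e-02 -4.740e-01 -4.227e+00 -4.960e-01 -1.305e+00 -3.740e-01]
 [-1.400e-02 -2.800e-01 -2.976e+00 -3.050e-01  5.730e-01 -1.781e+00]
 [-5.000e-03 -9.700e-02 -2.538e+00 -1.340e-01 -9.500e-02 -2.304e+00]
 [ 4.000e-03  8.300e-02 -1.488e+00  4.640e-01  5.710e-01 -3.933e+00]
 [ 1.300e-02  2.670e-01 -2.346e+00 -8.920e-01  1.080e-01 -2.714e+00]
 [ 2.200e-02  4.590e-01 -1.666e+00  9.200e-02  6.270e-01 -3.916e+00]
 [ 2.400e-02  4.930e-01 -3.951e+00  6.300e-02  2.410e-01 -8.120e-01]]
[[ 0.036  0.794 -3.993  0.688 -0.935 -1.877]
 [ 0.036  0.809 -4.234  0.707  0.16  -1.682]
 [ 0.037  0.823 -4.773  0.241 -0.444 -1.18 ]
 [ 0.037  0.838 -5.023  0.327  0.062 -1.   ]
 [ 0.038  0.853 -4.529  0.602 -0.229 -1.596]
 [ 0.038  0.868 -5.335  0.471 -0.046 -0.865]
 [ 0.039  0.884 -4.998  0.711 -0.54  -1.299]
 [ 0.039  0.9   -4.603  0.034  0.13  -1.78 ]
 [ 0.04   0.916 -4.809  0.69  -0.204 -1.676]
 [ 0.04   0.933 -5.339  0.644  0.475 -1.282]
 [ 0.041  0.95  -5.175  0.99  -0.227 -1.546]
 [ 0.041  0.967 -5.006  0.486  0.349 -1.811]
 [ 0.042  0.985 -5.129  0.479 -0.039 -1.82 ]
 [ 0.042  1.004 -5.316  0.718 -0.728 -1.786]]
```

```bash
cat > push2.py <<'E'
from geo import *
from bench import manip
f0=np.load("f1.npy");off=.0115;z=.108
x=(RR.T@(manip.state()["ee_pos"]-O))[0]; x=max(x,.0205)
def F2():
    f=[]
    for _ in range(2): manip.hold(.02); f.append(loc(manip.state()["ft_force"]))
    return np.mean(f,0)-f0
while x+off<.043:
    x+=.0006; manip.move_l(W([x,-.068,z]),speed=.03)
    F=F2();a=np.arcsin((x+off)/.05);st=(-F[0]*.05*np.cos(a)-.2)/.032
    s=manip.state();xa=(RR.T@(s["ee_pos"]-O))[0]
    print(np.round([s["time"],x*1e3,xa*1e3,a,*F,st],2))
    if st>5 or np.linalg.norm(F)>16: break
E
python3 push2.py
```

```text
[33.6  21.14 20.98  0.71 -4.8   0.59 -0.35 -0.57]
[33.88 21.74 21.55  0.73 -5.26  0.52 -0.24 -0.11]
[ 3.417e+01  2.234e+01  2.212e+01  7.400e-01 -5.760e+00  8.300e-01
  1.000e-02  3.700e-01]
[34.45 22.94 22.51  0.76 -6.26  0.37  0.15  0.84]
[34.73 23.54 22.66  0.78 -7.64  1.08  0.93  2.27]
[35.02 24.14 22.81  0.79 -8.7   0.71  0.59  3.29]
[ 35.3   24.74  22.95   0.81 -10.71   0.72   0.2    5.28]
```

The stop is felt at about 0.75 rad, where the tool stalls. I'll lean in a little more, back off, and go to the pawl.

Run:
```python
from geo import *
from bench import manip
f0=np.load("f1.npy")
manip.move_l(W([.0254,-.068,.108]),speed=.03)
for _ in range(4): manip.hold(.08);print((loc(manip.state()["ft_force"])-f0).round(1))
manip.move_l(W([-.03,-.068,.108]),speed=.1)
manip.move_l(W([-.03,-.068,.215]),speed=.2)
manip.gripper_open()
b=ball(1.7)
manip.move_to(W(b+[0,0,.08]),QY)
for n in("side",):
    d=manip.get_image(n); np.savez(f"pics/{n}3.npz",**d)
    c=d["frame"][190:310,290:430]
    print(proj(d,W(b)[None])-[290,190], proj(d,W(handle(.76,-.033))[None])-[290,190])
    cv2.imwrite(f"pics/{n}3.png",cv2.resize(c,(700,600),interpolation=2))
s=manip.state();print(s["time"]);np.save("f2.npy",s["ft_force"])
```

```text
[-13.6   0.5   0.6]
[-13.4  -0.5   0.1]
[-13.1   0.6  -0.4]
[-12.4   0.4   0.2]
[[23.92324907 38.08515995]] [[73.12252778 35.19177518]]
39.975
```

View pics/side3.png

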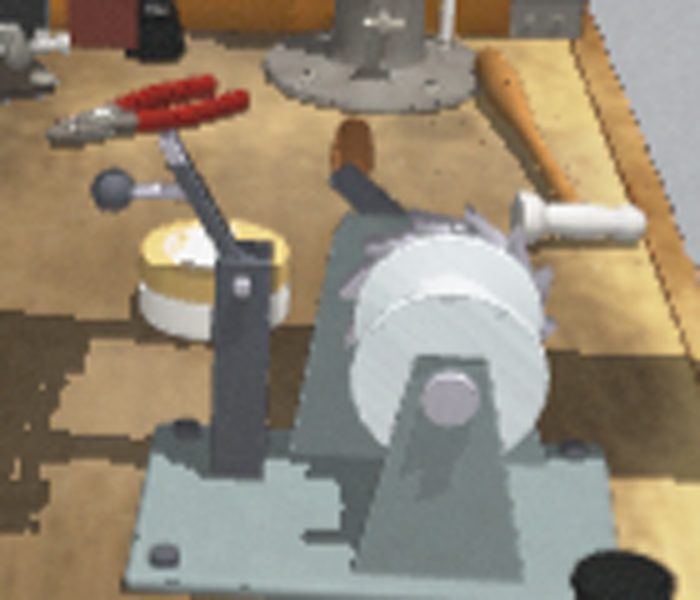

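The ball is at (112,189)/5, as predicted. The crank is over at about 0.76 and the bystanders haven't moved. I'll bring the pawl back now.

Run:
```python
from geo import *
from bench import manip
f0=np.load("f2.npy");up=np.array([0,0,-.001])
manip.move_l(W(ball(1.7)+up),speed=.1)
s=manip.state();print("down",(loc(s["ft_force"]-f0)).round(1))
manip.close();s=manip.state();print(s["time"],s["finger_gap"],loc(s["ft_force"]-f0).round(1))
if not .012<s["finger_gap"]<.02: raise SystemExit
for p in [1.55,1.4,1.25,1.1,.95,.8,.65,.5,.35,.22]:
    manip.move_l(W(ball(p)+up),speed=.06)
    s=manip.state();F=loc(s["ft_force"]-f0);print(p,round(s["time"],1),F.round(1),round(s["finger_gap"],4))
    if np.linalg.norm(F)>20: raise SystemExit
manip.hold(.2);manip.gripper_open()
manip.move_l(W(ball(.22)+[0,0,.1]),speed=.15)
manip.move_to(W([-.08,.10,.26]),QY)
d=manip.get_image("side");e=manip.get_image("top")
c=[cv2.resize(d["frame"][190:310,310:430],(400,400),interpolation=2),cv2.resize(e["frame"][205:325,265:385],(400,400),interpolation=2)]
cv2.imwrite("pics/b4.png",np.hstack(c));print(manip.state()["time"])
```

```text
down [-0.1  1.2 -0.3]
42.075 0.014100969019949148 [ 0.3  5.7 -1.2]
1.55 42.4 [ 1.7  7.1 -2.5] 0.0142
1.4 42.7 [ 1.1  6.1 -1.6] 0.014
1.25 43.0 [ 0.4  5.7 -2.4] 0.0141
1.1 43.2 [ 0.8  6.8 -2.6] 0.0142
0.95 43.5 [ 1.2  7.  -2.7] 0.0144
0.8 43.8 [ 1.7  6.  -1.4] 0.014
0.65 44.1 [ 1.5  6.2 -0.5] 0.0144
0.5 44.4 [1.5 5.9 0.8] 0.014
0.35 44.7 [0.6 5.5 2.1] 0.0141
0.22 45.0 [-0.3  6.4  4.2] 0.0143
48.0
```

View pics/b4.png

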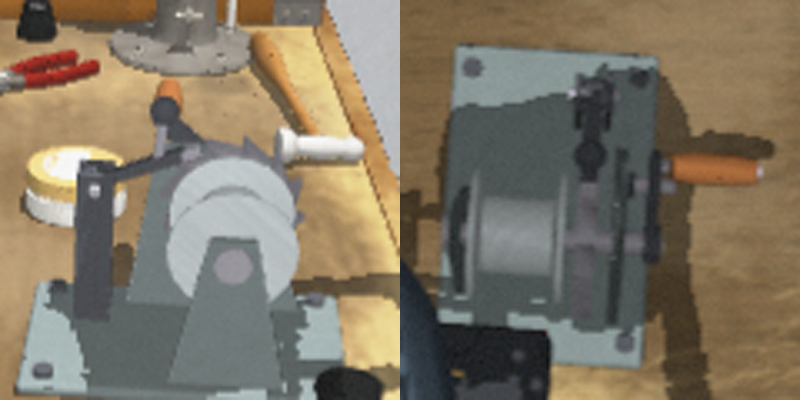

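The pawl is down in the teeth, with its ball at (163,110) in the left half and (590,155) in the right. The crank arm is against the stop pin at about (660,187), and the robot is clear.

```bash
python3 -c "
from bench import manip
print(manip.job_done())"
```

```text
the job is handed in; nothing more can be done
None
```

I handed the job in at about 48 s: the pawl was thrown over and stayed up, the crank was let back until it bore on the stop pin with an estimated 8.5 N (20 N would be forcing it), and the pawl was put back in the teeth and released, with the things around the reel left where they were.

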